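# Pin the specimen case shut

### The job

Slide the lid of the brown specimen transport case fully shut, then take the red-headed locking pin from the white stand and thread it straight down through the three holes of the hasp (steel ear, yellow lid tongue, lower steel ear), feeling for the hole because the hasp is clamped a little differently every time, and press it home until its collar sits on the upper ear, then let go. Work gently by feel: touch lightly, and never ram or force the pin against the case or hasp. Leave the blue pin, specimen cups, label roll and scanner where they are.

Things in the scene. Friction and masses are not known exactly. Their poses are not given: they have to be found in the camera images.
- case: Brown open-topped transport case, 220 (x) x 130 (y) x 100 mm, fixed to the counter. Origin: centre of its underside; z up; its x axis points towards the end that carries the steel hasp. Two runners along its long sides reach 113 mm; the lid slides between them.
- lid (a joint): Sliding lid of the case (brown plate, 8 mm thick, underside 100 mm above the counter). Value in m: 0 is fully shut against a hard stop, positive is how far it stands open; it opens towards the case's -x and shuts along its +x. It starts 40 to 90 mm open, slides with about 2 N of friction and light damping, and stays where it is left.
- lid_slot (a point): Centre of the slot in the yellow tongue on the lid's +x end (tongue 6 mm thick, 101 to 107 mm above the counter; the point is 104 mm above). The slot is 15 mm (case's x) by 36 mm (y), so it clears the pin wherever the hasp is clamped; with the lid shut it lies between the hasp's ears, 11 mm along y from hasp_mark.
- lid_tab (a point): Centre of the black upright tab on the lid by which it is moved: 10 mm thick (along the case's x), 50 mm wide (case's y), standing from 108 to 138 mm above the counter; the point is 123 mm above the counter. Axes as the case's.
- hasp_mark (a point): ZERO mark of the hasp's slotted mounting, at the height of the upper ear's top face (118 mm above the counter), 135 mm from the case's centre along its x and 11 mm towards its -y; axes as the case's. The hole's centre lies 3 to 19 mm from it along +y (x and height true), new each time, told by no pose: feel or look. Firm sideways, the hasp sinks 1 mm per 6 N, 4.5 mm at most.
- hasp_low (a point): The same zero mark at the top face of the lower ear, 36 mm below hasp_mark. Both ears are one part, flat, 44 mm (x) by 82 mm (y), 6 mm thick, with round vertical 12 mm holes in line. Under the lower ear, 46 mm below hasp_mark, sits a stiff green indicator plunger that the tip must push down: the last 20 mm need 4 to 8 N, so the pin does not drop home by itself.
- pin: Locking pin with a RED head, standing upright in one of the two holes of the white stand, about 90 g. Origin: centre of the underside of its collar; z up along the pin. Above: collar 26 mm across and 5 mm thick, then a square head 18 x 18 mm (sides along its x and y) from 5 to 43 mm. Below: the 10 mm shaft. Any turn about its axis will do.
- pin_collar (a point): Same point as the pin's origin: the underside of its collar, which must end on the upper ear's top face.
- pin_tip (a point): Tip of the red-headed pin, 66 mm below its collar. The steel shaft is round, 10 mm in diameter, its last 6 mm tapered to 8.4 mm. Contact forces of the pin on case and hasp adding up to over 30 N are too rough.
- stand: Fixed white block 150 (x) x 56 (y) x 72 mm; origin: centre of underside. Two 15 mm through holes at x = +40 and -40 mm hold the red and the blue pin (either way round), their collars resting on the top 72 mm above the counter. The pins lift straight out.
- pin_blue: Similar pin with a BLUE head and a 13 mm shaft, too thick for the hasp; same shape and origin as the red one. Leave it in the stand.
- cup_a: Specimen cup with orange cap, 54 mm across, 65 mm tall; origin: centre of underside. Bystander.
- cup_b: Specimen cup like cup_a. Bystander.
- label_roll: White roll of labels lying flat, 84 mm across, 35 mm high; origin: centre of underside. Bystander.
- scanner: Grey hand scanner lying down, about 140 x 62 x 36 mm; origin: underside of its handle's middle. Bystander.
Things that resemble listed ones, but are neither listed nor needed, are in the scene too. What is shaped like the pin but turquoise is not meant.

How it is judged:
On the way, in this order (a step that is already met when the one before it is completed fails the run):
1. the lid is fully shut (within 3 mm) (value of joint lid below 0.003 m), for 0.2 s.
2. with the lid shut, the pin is through the upper ear and the lid's tongue (tip at least 20 mm below the upper ear's top, within 5 mm in x of hasp_mark and -1 to 23 mm from it in y) (value of joint lid below 0.003 m and z of pin_tip in the frame of hasp_mark below -0.02 m and x of pin_tip in the frame of hasp_mark between -0.005 and 0.005 m and y of pin_tip in the frame of hasp_mark between -0.001 and 0.023 m), for 0.1 s.
At the end, for the whole second after the job is handed in: The lid is shut within 3 mm; the red pin stands upright (within 0.08 rad) and at rest through all three holes, its collar's underside less than 3 mm above the upper ear's top, within 4 mm in x of hasp_mark and 0 to 22 mm from it in y; the pin is released (value of joint lid below 0.003 m and z of pin_collar in the frame of hasp_mark below 0.003 m and x of pin_collar in the frame of hasp_mark between -0.004 and 0.004 m and y of pin_collar in the frame of hasp_mark between 0 and 0.022 m and angle between pin's own z axis and vertical below 0.08 rad and linear speed of pin below 0.02 m/s); the robot touches nothing.
It fails at once if the contact forces of the pin on the case, lid and hasp add up to more than 30 N (contact force between pin and case above 30 N).
It fails at once if the blue pin, a cup, the label roll or the scanner is moved more than 20 mm (distance of any of pin_blue, cup_a, cup_b, label_roll, scanner from where it was at the start of the episode above 0.02 m).
It also fails if it takes over 72 s, if anything falls off the work surface, if the arm or the gripper's body presses on something with over 40 N, if the wrist force passes 120 N, or if a joint passes its speed limit or range.

### The arm

A 6-joint arm with a two-finger parallel gripper is mounted at the origin on the work surface. World frame = base frame: x ahead of the robot, y to its left, z up, the work surface at z = 0. Lengths are in m, angles in rad, forces in N, time in s.
With the tool pointing down it reaches from about 0.375 to 0.975 m from the base axis. Payload 3.8 kg.
Tool frame: the origin (TCP) lies midway between the tips of the shut fingers; the grasp point (between the pads) lies 19 mm behind it; z points along the fingers, y is the line along which they close (so a half turn about z gives the same grasp; the last joint's range is limited). The gripper opens to 88 mm and grips with 3 to 60 N. Pads are 18 mm wide; open, the fingers measure 123 mm over their backs; the gripper's body (75 mm by 187 mm) begins 45 mm behind the grasp point.
Start: joints at [1.28, 0.264, 1.604, -0, 1.274, -0.037], TCP at [0.169, 0.653, 0.239] pointing down, gripper open.
Joint ranges: [-2.63, 2.63], [-0.94, 2.18], [0.31, 2.57], [-1.31, 4.45], [0, 2.66], [-2.55, 2.55]. Speed limits (rad/s): [2.57, 2.57, 3.14, 3.14, 3.14, 3.14].

### API

Orientations are given as a unit quaternion [w, x, y, z].
In Python, from bench import bot gives the robot as it stands.
- The arm moves only by the shell command python3 -m pendant 'ROWS' [OPENING] [FORCE]. ROWS is JSON, a list of rows, each a list of 6 numbers: the shift along the tool's x, y, z in m, then the turn, a rotation vector about the tool's x, y, z in degrees. A call has exactly 8 rows; each row is the pose to reach, as a shift and turn from the pose commanded when the call began, along the tool's axes at that moment; what a row does not reach only later rows make up. A row lasts 1/8 s, in which the tool goes at most 62.5 mm and 10.7 degrees, less where a joint would pass 70% of its speed; a pose out of reach is approached as far as the arm can. A call with a gripper value outside its range is refused whole. OPENING is the closure, from 0 (fully open) to 1 (shut), set as the call begins (- or left out, the last holds). The fingers move at their own pace and stop on an object; FORCE is the grip in N (left out, the last holds). Time passes only in rows, so rows that repeat a pose let the fingers close, or fill a call up. It gives the time, the measured TCP pose, the force, the opening and the grip force at its end, in the units of the state.
- bot.state(): the state, without advancing time (a new reading comes with each control period).
- bot.capture(name): name is "scene" or "top"; returns the picture (400x640x3 uint8, red, green, blue); there is no depth.
- bot.camera_model(name): a dict with "mtx" (3x3 intrinsics, pixels), "k1" (the pictures are not rectified: a ray, as slopes to the right and down, at radius r is drawn at 1 + k1 r^2 times it, then the intrinsics apply), "extrinsics" (4x4, takes a point from camera to world coordinates). Camera axes: x right, y up, looking along -z (the intrinsics and any distortion apply to the point x, -y, -z); pixel columns grow to the right and rows downward; lengths in m; the calibration is good to about 2 mm. A picture is of the moment at which its call begins. camera_model takes no time and is no camera call.
- bot.finish_job(): hands the job in; it is judged then, once.
Trained networks look in the newest picture that a camera, given by its name, has taken for a name from the list of things; names that differ only in an ending like _2 or _b are one class to them, and where a whole thing is asked for, a point or a joint stands for the part that bears it (a point fixed in the world has none). Each returns a list of dicts, best first, with "conf" (0 to 1); they miss things now and then, are a little off and sometimes report something else, mostly with a low value. They report only what shows in the picture. A call takes as long as a camera call. They do not tell look-alikes from the thing itself.
- bot.look_for(camera, label): "extent" ([left, top, right, bottom] in pixels, round what is visible of it).
- bot.masks_of(camera, label): "region" (400x640 bool, what is visible of it) and "extent" ([left, top, right, bottom] in pixels, round what is visible of it).
The state is a dict: "time": time; "joint_positions": joint angles; "joint_velocities": joint speeds; "effort": joint torques, N m; "position": TCP position; "eef_rot": TCP orientation; "contact_force": force on the tool from outside, world axes, zero at the start; "moment": the same for the moment, N m; "opening": finger opening in m; "grip_force": force on a finger pad.
Only numpy, scipy, OpenCV 4.12 (cv2) and the standard library are available. Lean on these libraries where they do the work, as an engineer would, in place of code of your own. Each camera call takes 0.05 s, during which the arm holds its last target. There are 200 camera calls.

## Working session

There is one attempt and no reset: what is moved stays moved. The work goes in short steps, Python scripts to look and compute and a shell command to move; the robot and the scene stay as the last step left them, time stands still between calls to the robot, and variables do not carry over. Pictures are saved under pics/ and viewed, at most 10 in all, crops included, and the job is handed in when it is done.

```bash
mkdir -p pics; ls; python3 - <<'E'
from bench import bot
import cv2,numpy as np
s=bot.state();print({k:np.round(v,3) for k,v in s.items()})
for n in("scene","top"):
    cv2.imwrite(f"pics/{n}0.png",bot.capture(n)[:,:,::-1])
    m=bot.camera_model(n);print(n,np.round(m["mtx"],1).tolist(),m["k1"],np.round(m["extrinsics"],3).tolist())
    for l in("case","lid_tab","lid_slot","pin","pin_blue","stand","hasp_mark"):
        try:print(l,[(np.round(d["extent"]).tolist(),round(d["conf"],2)) for d in bot.look_for(n,l)[:4]])
        except Exception as e:print(l,e)
E
```

```text
pics
{'time': np.float64(0.0), 'joint_positions': array([ 1.28 ,  0.265,  1.605, -0.   ,  1.274, -0.037]), 'joint_velocities': array([ 0.   , -0.   ,  0.001, -0.   ,  0.002,  0.   ]), 'effort': array([-0.0000e+00, -5.0210e+01, -3.5688e+01,  7.3000e-02,  2.9000e-02,
       -0.0000e+00]), 'position': array([0.169, 0.653, 0.237]), 'eef_rot': array([-0.   ,  0.127,  0.992, -0.001]), 'contact_force': array([ 0.11 ,  0.554, -1.109]), 'moment': array([ 0.026, -0.028, -0.045]), 'grip_force': np.float64(0.0), 'opening': np.float64(0.088)}
scene [[389.8, 0.0, 322.5], [0.0, 389.8, 207.9], [0.0, 0.0, 1.0]] -0.09668321549287072 [[0.754, -0.403, 0.518, 1.185], [0.657, 0.452, -0.603, -0.688], [0.009, 0.795, 0.606, 0.822], [0.0, 0.0, 0.0, 1.0]]
case [([263.0, 189.0, 376.0, 269.0], 0.76)]
lid_tab [([260.0, 206.0, 350.0, 254.0], 0.68), ([340.0, 266.0, 359.0, 297.0], 0.4), ([200.0, 255.0, 213.0, 273.0], 0.25)]
lid_slot [([267.0, 203.0, 351.0, 252.0], 0.8)]
pin [([189.0, 294.0, 201.0, 322.0], 0.59), ([212.0, 273.0, 228.0, 295.0], 0.49)]
pin_blue [([198.0, 255.0, 214.0, 273.0], 0.48)]
stand [([189.0, 262.0, 240.0, 319.0], 0.76)]
hasp_mark [([261.0, 186.0, 376.0, 268.0], 0.87), ([263.0, 204.0, 348.0, 258.0], 0.33)]
top [[462.2, 0.0, 320.4], [0.0, 462.2, 208.1], [0.0, 0.0, 1.0]] -0.038388639380354105 [[0.006, 0.995, -0.101, 0.429], [-1.0, 0.005, -0.012, 0.025], [-0.012, 0.101, 0.995, 1.625], [0.0, 0.0, 0.0, 1.0]]
case [([282.0, 179.0, 391.0, 229.0], 0.73)]
lid_tab [([314.0, 187.0, 396.0, 228.0], 0.56)]
lid_slot [([310.0, 186.0, 392.0, 228.0], 0.77)]
pin [([440.0, 211.0, 449.0, 217.0], 0.59)]
pin_blue [([438.0, 232.0, 444.0, 240.0], 0.59)]
stand [([426.0, 207.0, 448.0, 249.0], 0.97)]
hasp_mark [([285.0, 177.0, 397.0, 230.0], 0.96), ([436.0, 210.0, 445.0, 218.0], 0.72)]
```

```bash
python3 - <<'E'
import cv2,numpy as np
s=cv2.imread("pics/scene0.png");t=cv2.imread("pics/top0.png")
a=cv2.resize(s[160:340,160:400],(800,600),interpolation=3);cv2.imwrite("pics/sc.png",a)
b=cv2.resize(t[150:270,250:470],None,fx=3.6,fy=3.6,interpolation=3);cv2.imwrite("pics/tc.png",b[:,:800]) 
E
```

```text
(no output)
```

View pics/sc.png

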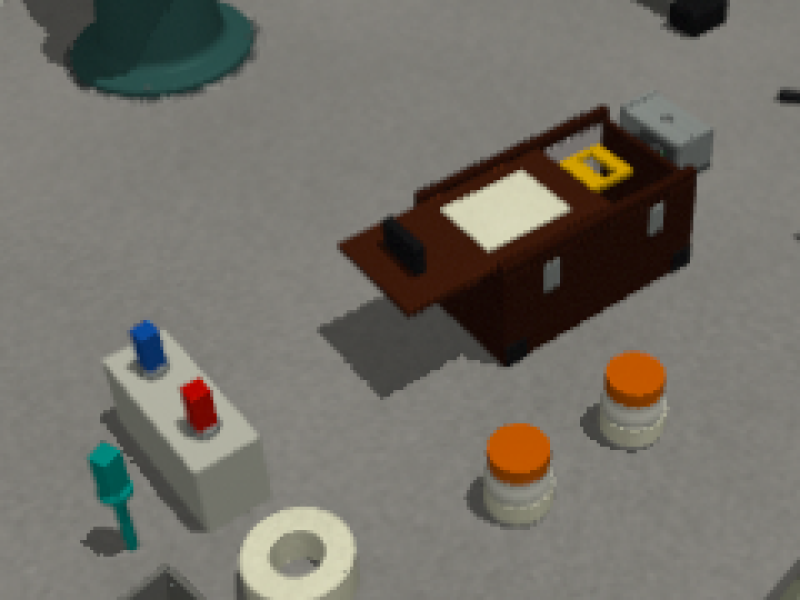

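View pics/tc.png

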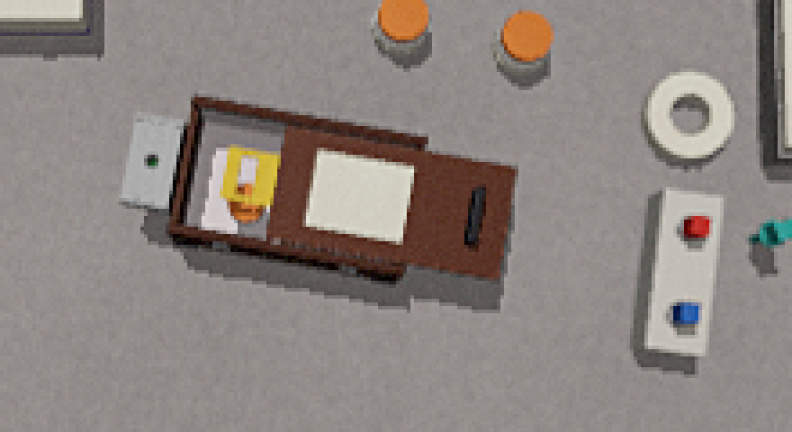

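View pics/top0.png

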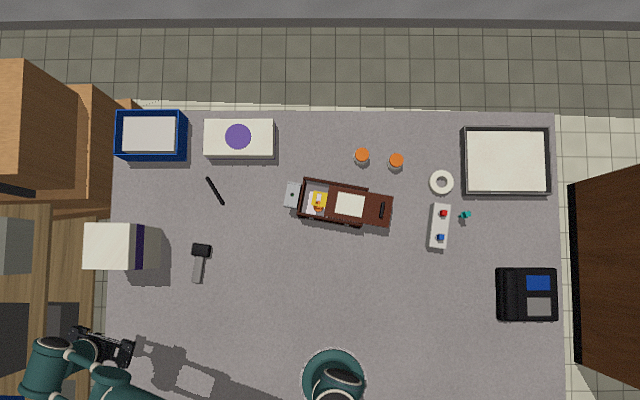

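Top crop: the hasp plate is at px (291,194) with its hole near (292,194). The tab is at (382,210), the red head at (443.5,213), the blue head at (440,237) and the turquoise look-alike at (464,215). In the scene view the red head is at (220,282), blue at (204,264), and turquoise at (193,302). By colour and by standing in the stand, I choose (443.5,213).

```bash
cat > h.py <<'E'
from bench import bot
import cv2,numpy as np
from scipy.optimize import least_squares,brentq
M={n:bot.camera_model(n) for n in("scene","top")}
def proj(n,P):
    m=M[n];E=np.array(m["extrinsics"]);P=np.atleast_2d(P)
    c=(P-E[:3,3])@E[:3,:3];u=c[:,:2]/-c[:,2:]*[1,-1]
    u=u*(1+m["k1"]*(u**2).sum(1,keepdims=True));K=np.array(m["mtx"]);return u@K[:2,:2].T+K[:2,2]
def tri(ps,pt):  # 3D from both views, residual
    r=least_squares(lambda p:np.r_[proj("scene",p)[0]-ps,proj("top",p)[0]-pt],[.5,.1,.1]);return r.x,np.abs(r.fun).max()
def onz(n,p,z): return least_squares(lambda q:proj(n,[*q,z])[0]-p,[.5,.1]).x
def sil(n,P,hull=True):  # silhouette centroid/mask of convex body
    h=cv2.convexHull(proj(n,P).astype(np.float32));m=cv2.moments(h);return np.array([m["m10"]/m["m00"],m["m01"]/m["m00"]])
def box(c,yaw,sx,sy,z0,z1):
    C,S=np.cos(yaw),np.sin(yaw);return np.array([[c[0]+C*a-S*b,c[1]+S*a+C*b,z] for a in(-sx/2,sx/2) for b in(-sy/2,sy/2) for z in(z0,z1)])
def cmask(im,col):
    i=im.astype(int);r,g,b=i[...,0],i[...,1],i[...,2]
    w={"red":np.clip((r-np.maximum(g,b)-60)/100,0,1),"blue":np.clip((b-r-60)/80,0,1)}[col];return w
def cen(w,x0,y0,x1,y1):
    s=w[y0:y1,x0:x1];yy,xx=np.mgrid[y0:y1,x0:x1];return np.array([(s*xx).sum(),(s*yy).sum()])/s.sum(),s.sum()
E
python3 - <<'E'
from h import *
T=lambda a:np.array(a)/3.6+[250,150]-.35
S=lambda a:np.array(a)/3.3333+[160,160]-.35
# case corners local (x,y): hasp end/+y(world -x), ...
ct={(1,-1):(195,97),(-1,-1):(427,138),(1,1):(170,235),(-1,1):(403,278)}
cs={(1,-1):(695,172),(1,1):(605,107),(-1,-1):(500,265),(-1,1):(415,192)}
def W(p,k,z=.113):
    c,s=np.cos(p[2]),np.sin(p[2]);x,y=k[0]*.11,k[1]*.065
    return [p[0]+c*x-s*y,p[1]+s*x+c*y,z]
f=lambda p:np.concatenate([proj("top",W(p,k))[0]-T(v) for k,v in ct.items()]+[proj("scene",W(p,k))[0]-S(v) for k,v in cs.items()])
r=least_squares(f,[.5,.1,1.6],loss="soft_l1");print("case",r.x,np.degrees(r.x[2]),np.round(f(r.x).reshape(-1,2),1).tolist())
p=r.x;c,s=np.cos(p[2]),np.sin(p[2]);L=lambda q:(np.array([[c,s],[-s,c]])@(np.array(q)[:2]-p[:2])).round(4)
for n,a,b in(("hole",(667,118),(151,160)),("tab",(404,245),(476,215)),("tongue",(597,166),(248,170))):
    q,e=tri(S(a),T(b));print(n,q.round(4),round(e,2),"case frame",L(q))
print("hole top@118",L(onz("top",T((151,160)),.118)),"scene",L(onz("scene",S((667,118)),.118)))
print("tab top@.138",L(onz("top",T((476,215)),.136)))
for col,bs,bt in(("red",(205,265,235,300),(436,205,452,222)),("blue",(190,250,216,276),(432,228,448,246))):
    a,na=cen(cmask(bot.capture("scene"),col),*bs);b,nb=cen(cmask(bot.capture("top"),col),*bt)
    q,e=tri(a,b)
    g=lambda v:np.r_[sil("scene",box(v,v[3]*0,.018,.018,v[2]-.019,v[2]+.019))-a,sil("top",box(v,0,.018,.018,v[2]-.019,v[2]+.019))-b]
    rr=least_squares(g,[*q,0]);print(col,a,na,b,nb,rr.x[:3].round(4),"res",rr.fun.round(2),"expect z .096")
E
```

```text
case [0.60494676 0.00422057 1.38689297] 79.46311379904546 [[-0.4, -0.8], [0.5, 0.1], [-1.1, -0.8], [0.1, -0.1], [0.4, -1.0], [-0.9, -1.2], [-0.1, 1.5], [-1.4, -0.4]]
hole [0.6271 0.1386 0.119 ] 0.08 case frame [0.1361 0.0028]
tab [ 0.5782 -0.1558  0.1249] 0.4 case frame [-0.1623 -0.003 ]
tongue [0.6181 0.0489 0.1094] 0.42 case frame [ 0.0463 -0.0047]
hole top@118 [0.136  0.0029] scene [0.1374 0.0037]
tab top@.138 [-0.1624 -0.0008]
red [219.16849212 279.65791448] 66.65 [443.70458554 212.40388007] 22.68 [ 0.5713 -0.3625  0.103 ] res [-0.41 -0.08 -0.4  -0.36] expect z .096
blue [203.76572133 261.67472256] 50.6875 [441.00696203 236.62088608] 19.75 [ 0.4913 -0.3517  0.1035] res [-0.49 -0.07 -0.46 -0.39] expect z .096
```

Two views agree: hole (0.627, 0.139, 0.119), tab (0.578, -0.156, 0.125), red head (0.571, -0.3625). The case heading is about 79.5°. Next: a close crop to check the pin, and the first approach behind the tab.

```bash
python3 - <<'E'
from h import *
s=cv2.imread("pics/scene0.png")[250:325,180:240];t=cv2.imread("pics/top0.png")[200:250,425:475]
f=lambda a:cv2.resize(a,None,fx=500/a.shape[0],fy=500/a.shape[0],interpolation=cv2.INTER_CUBIC)
cv2.imwrite("pics/red.png",np.hstack([f(s)[:,:390],f(t)[:,:400]]))
print("turq",tri((194,300),(464,214.5)))
E
python3 -m pendant '[[-0.040,-0.048,0,0,0,-1],[-0.085,-0.10,0,0,0,-2],[-0.125,-0.148,0,0,0,-3],[-0.165,-0.195,0,0,0,-4],[-0.205,-0.243,0,0,0,-4],[-0.245,-0.290,0,0,0,-4],[-0.285,-0.34,0,0,0,-4],[-0.31,-0.37,0,0,0,-4]]' 1 20
python3 -c "
from h import *
s=bot.state();print(s['position'],s['eef_rot'])"
```

```text
turq (array([ 0.56523684, -0.43584543,  0.08621124]), np.float64(0.10580432991787347))
time: 2.0
position: [0.3773, 0.2152, 0.2391]
eef_rot: [0.001, 0.092, 0.996, 0.0]
contact_force: [0.5, 2.0, -0.0]
opening: 0.0102
grip_force: 0.0
[0.37727601 0.21523306 0.23910706] [5.92517579e-04 9.24036078e-02 9.95721442e-01 1.81884743e-04]
```

View pics/red.png

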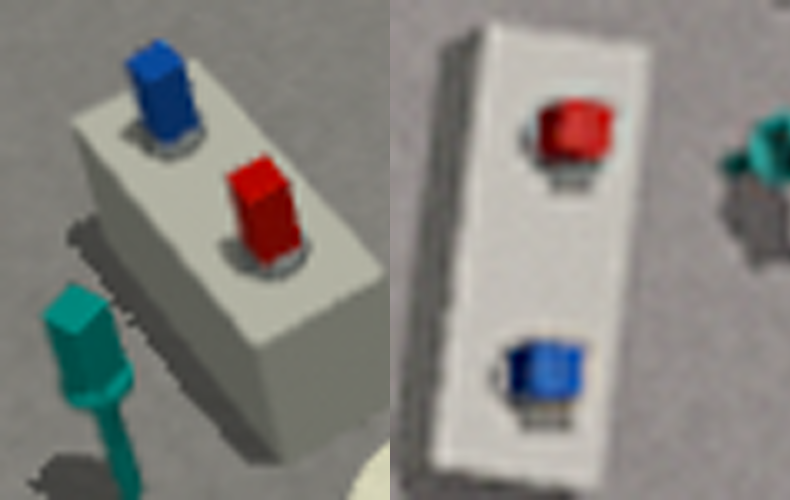

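The crop confirms the red head stands in the stand's far hole. The blue pin is in the near hole and the turquoise one is off the stand at right. The head's sides are within a few degrees of the stand's.

```bash
python3 -m pendant '[[-0.036,-0.05,0,0,0,0],[-0.072,-0.10,0,0,0,0],[-0.108,-0.15,0,0,0,0],[-0.144,-0.20,0,0,0,0],[-0.18,-0.25,0,0,0,0],[-0.216,-0.30,0,0,0,0],[-0.25,-0.345,0,0,0,0],[-0.266,-0.367,0,0,0,0]]'
python3 -m pendant '[[0,0,0.03,0,0,0],[0,0,0.06,0,0,0],[0,0,0.085,0,0,0],[0,0,0.105,0,0,0],[0,0,0.115,0,0,0],[0,0,0.119,0,0,0],[0,0,0.119,0,0,0],[0,0,0.119,0,0,0]]'
```

```text
time: 3.0
position: [0.5719, -0.1951, 0.2386]
eef_rot: [0.0, 0.093, 0.996, -0.0]
contact_force: [0.1, -0.1, 0.6]
opening: 0.0004
grip_force: 0.0
time: 4.0
position: [0.5717, -0.1923, 0.1208]
eef_rot: [0.001, 0.092, 0.996, -0.0]
contact_force: [0.3, -0.0, 0.6]
opening: 0.0002
grip_force: 0.0
```

```bash
python3 - <<'E'
from h import *
for n,b in(("scene",(205,262,235,302)),("top",(434,203,454,224))):
    w=cmask(bot.capture(n),"red");w[:b[1]]=0;w[b[3]:]=0;w[:,:b[0]]=0;w[:,b[2]:]=0;w=(w>.3).astype(float)
    for z in ([.077,.115],):
      best=[]
      for yaw in np.radians(range(-45,45,5)):
        def f(v):
            m=np.zeros((400*8,640*8),np.uint8);h=cv2.convexHull((proj(n,box(v,yaw,.018,.018,*z))*8+3.5).astype(np.int32));cv2.fillConvexPoly(m,h,1)
            y0,y1,x0,x1=b[1],b[3],b[0],b[2]
            r=m[y0*8:y1*8,x0*8:x1*8].reshape(y1-y0,8,x1-x0,8).mean((1,3));return ((r>.5)!=w[y0:y1,x0:x1]).sum()+0.3*np.abs(r-w[y0:y1,x0:x1]).sum()
        from scipy.optimize import minimize
        r=minimize(f,[.571,-.3625],method="Nelder-Mead",options=dict(initial_simplex=[[.571,-.3625],[.577,-.3625],[.571,-.3565]],maxiter=40));best.append((round(r.fun,1),int(round(np.degrees(yaw))),r.x.round(4).tolist()))
      print(n,sorted(best)[:5])
s=bot.state();print(s["position"],s["contact_force"],s["time"])
E
```

```text
scene [(np.float64(30.1), -30, [0.5697, -0.3601]), (np.float64(32.2), -25, [0.5684, -0.36]), (np.float64(36.5), -20, [0.5675, -0.3604]), (np.float64(39.6), -35, [0.5693, -0.3594]), (np.float64(42.8), -15, [0.5699, -0.3614])]
top [(np.float64(22.3), 5, [0.5702, -0.3651]), (np.float64(22.3), 10, [0.5702, -0.3652]), (np.float64(23.5), 0, [0.5702, -0.3656]), (np.float64(23.8), -5, [0.5702, -0.3656]), (np.float64(24.3), 25, [0.5696, -0.3638])]
[ 0.57158103 -0.19226797  0.12061304] [-0.75248192 -0.04319066  0.28915414] 4.1
```

```bash
python3 -m pendant '[[0,0.010,0,0,0,0],[0,0.020,0,0,0,0],[0,0.032,0,0,0,0],[0,0.044,0,0,0,0],[0,0.056,0,0,0,0],[0,0.066,0,0,0,0],[0,0.074,0,0,0,0],[0,0.080,0,0,0,0]]'
python3 -m pendant '[[0,0.001,0,0,0,0],[0,0.002,0,0,0,0],[0,0.003,0,0,0,0],[0,0.004,0,0,0,0],[0,0.005,0,0,0,0],[0,0.006,0,0,0,0],[0,0.007,0,0,0,0],[0,0.008,0,0,0,0]]'
```

```text
time: 5.1
position: [0.5857, -0.1128, 0.1196]
eef_rot: [-0.0, 0.092, 0.996, 0.0]
contact_force: [-2.2, -2.5, 3.1]
opening: 0.0005
grip_force: 1.4
time: 6.1
position: [0.587, -0.1055, 0.1196]
eef_rot: [-0.0, 0.092, 0.996, 0.0]
contact_force: [-0.6, -2.1, 1.6]
opening: 0.0003
grip_force: 1.1
```

```bash
python3 - <<'E'
from h import *
i=bot.capture("top")[:,:,::-1];j=bot.capture("scene")[:,:,::-1]
cv2.imwrite("pics/lid.png",np.hstack([cv2.resize(i[160:240,270:400],(400,246),interpolation=3),cv2.resize(j[180:260,260:390],(400,246),interpolation=3)]))
E
```

```text
(no output)
```

View pics/lid.png

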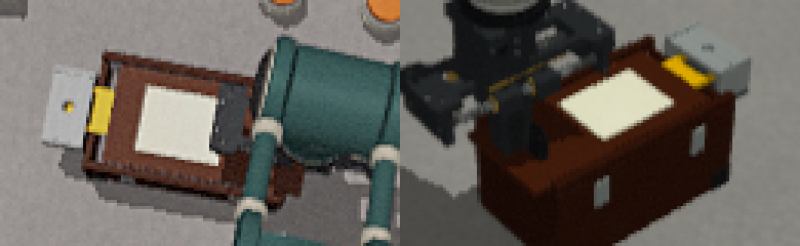

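The lid is still open by roughly 10–20 mm: the tongue at left-crop (100,105) is just entering the hasp. I keep pushing slowly.

```bash
python3 -m pendant '[[0,0.001,0,0,0,0],[0,0.002,0,0,0,0],[0,0.003,0,0,0,0],[0,0.004,0,0,0,0],[0,0.005,0,0,0,0],[0,0.006,0,0,0,0],[0,0.007,0,0,0,0],[0,0.008,0,0,0,0]]'|grep -E "pos|contact"
python3 -m pendant '[[0,0.001,0,0,0,0],[0,0.002,0,0,0,0],[0,0.003,0,0,0,0],[0,0.004,0,0,0,0],[0,0.005,0,0,0,0],[0,0.005,0,0,0,0],[0,0.005,0,0,0,0],[0,0.005,0,0,0,0]]'|grep -E "pos|contact"
```

```text
position: [0.5885, -0.0976, 0.1196]
contact_force: [-1.8, -2.3, 1.2]
position: [0.5898, -0.0927, 0.1198]
contact_force: [-1.1, -0.9, 0.7]
```

```bash
python3 -m pendant '[[0,0.001,0,0,0,0],[0,0.002,0,0,0,0],[0,0.003,0,0,0,0],[0,0.004,0,0,0,0],[0,0.005,0,0,0,0],[0,0.006,0,0,0,0],[0,0.006,0,0,0,0],[0,0.006,0,0,0,0]]'|grep -E "pos|contact"
python3 - <<'E'
from h import *
i=bot.capture("top")[:,:,::-1];j=bot.capture("scene")[:,:,::-1]
cv2.imwrite("pics/lid2.png",np.hstack([cv2.resize(i[160:240,270:400],(400,246),interpolation=3),cv2.resize(j[180:260,260:390],(400,246),interpolation=3)]))
E
```

```text
position: [0.5907, -0.0875, 0.1198]
contact_force: [-1.0, -4.7, -0.0]
```

View pics/lid2.png

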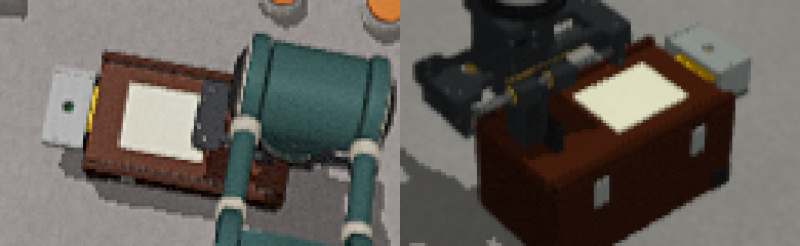

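The lid looks shut, with the tongue inside the hasp and the hole dark at top crop (68,106). The force is rising, so I press to confirm the stop.

```bash
for k in 1 2; do python3 -m pendant '[[0,0.0005,0,0,0,0],[0,0.001,0,0,0,0],[0,0.0015,0,0,0,0],[0,0.002,0,0,0,0],[0,0.002,0,0,0,0],[0,0.002,0,0,0,0],[0,0.002,0,0,0,0],[0,0.002,0,0,0,0]]'|grep -E "time|pos|contact"; done
```

```text
time: 10.3
position: [0.5907, -0.0874, 0.1198]
contact_force: [-1.3, -11.3, -1.1]
time: 11.3
position: [0.5907, -0.0873, 0.1199]
contact_force: [-2.8, -17.3, 0.2]
```

Hard stop confirmed: 17 N with no movement. I back off, rise and go above the red pin.

```bash
python3 -m pendant '[[0,-0.015,0,0,0,0],[0,-0.025,-0.02,0,0,0],[0,-0.04,-0.06,0,0,0],[-0.005,-0.08,-0.09,0,0,-1],[-0.010,-0.13,-0.10,0,0,-2],[-0.018,-0.18,-0.10,0,0,-3],[-0.025,-0.235,-0.10,0,0,-3],[-0.031,-0.279,-0.10,0,0,-3]]' 0.4 10
python3 - <<'E'
from h import *
i=bot.capture("top")[:,:,::-1];j=bot.capture("scene")[:,:,::-1]
cv2.imwrite("pics/p1.png",np.hstack([cv2.resize(i[190:250,410:470],(400,400),interpolation=3),cv2.resize(j[230:320,170:260],(400,400),interpolation=3)]))
s=bot.state();print(s["position"],s["eef_rot"],s["opening"],s["contact_force"])
E
```

```text
time: 12.3
position: [0.5711, -0.3648, 0.2218]
eef_rot: [0.001, 0.066, 0.998, -0.0]
contact_force: [0.3, -0.4, 0.5]
opening: 0.0528
grip_force: 0.0
[ 0.57059248 -0.36712031  0.22137353] [ 1.10565501e-03  6.77040334e-02  9.97704443e-01 -8.86636033e-04] 0.05270865181886163 [ 1.00879716  0.60688086 -0.05974813]
```

View pics/p1.png

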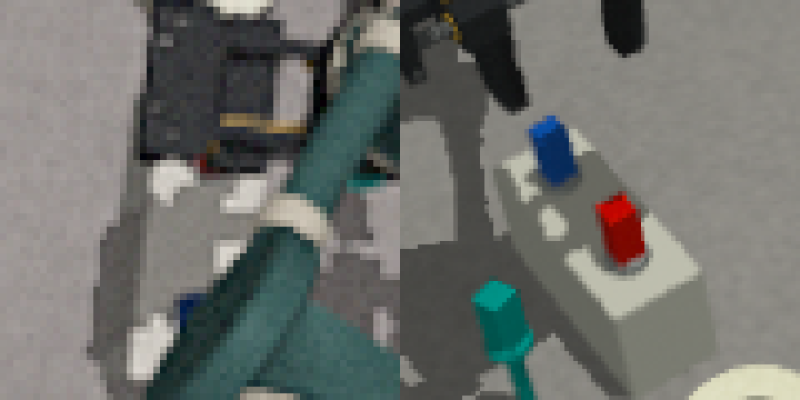

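```bash
python3 - <<'E'
from h import *
c=lambda p:np.array([(p[0]-400)/4.444+170,p[1]/4.444+230])-.4
L,B,R,F=[onz("scene",c(p),.115) for p in((598,205),(624,195),(640,210),(613,219))]
for a,b in((L,B),(F,R),(L,F),(B,R)):
    d=b-a;print(round(np.degrees(np.arctan2(d[1],d[0])),1),round(np.hypot(*d)*1e3,1))
print(np.mean([L,B,R,F],0))
# stand corners from initial images
s=cv2.imread("pics/top0.png")
g=(s.astype(int).min(2)>175).astype(np.uint8);g[:,:426]=0;g[:,452:]=0;g[:202]=0;g[252:]=0
r=cv2.minAreaRect(cv2.findNonZero(g));print(r,onz("top",r[0],.072))
E
```

```text
72.1 15.1
68.1 15.2
-2.9 14.6
-3.5 15.6
[ 0.57250423 -0.36097224]
((439.7184143066406, 225.14334106445312), (15.831988334655762, 43.581787109375), 6.709836959838867) [ 0.52996519 -0.35763185]
```

```bash
python3 -m pendant '[[0,0.0045,0.03,0,0,0],[0,0.0045,0.06,0,0,0],[0,0.0045,0.09,0,0,0],[0,0.0045,0.11,0,0,0],[0,0.0045,0.125,0,0,0],[0,0.0045,0.133,0,0,0],[0,0.0045,0.138,0,0,0],[0,0.0045,0.138,0,0,0]]'
python3 -m pendant '[[0,0,0,0,0,0],[0,0,0,0,0,0],[0,0,0,0,0,0],[0,0,0,0,0,0],[0,0,0,0,0,0],[0,0,0,0,0,0],[0,0,0,0,0,0],[0,0,0,0,0,0]]' 1 30
```

```text
time: 13.4
position: [0.5715, -0.3586, 0.082]
eef_rot: [0.0, 0.066, 0.998, -0.0]
contact_force: [0.5, -0.4, 0.4]
opening: 0.0527
grip_force: 0.0
time: 14.4
position: [0.5715, -0.3589, 0.0821]
eef_rot: [0.0, 0.066, 0.998, -0.0]
contact_force: [-1.8, -3.4, 1.3]
opening: 0.0178
grip_force: 30.0
```

```bash
python3 -m pendant '[[0,0,-0.01,0,0,0],[0,0,-0.025,0,0,0],[0,0,-0.045,0,0,0],[0,0,-0.07,0,0,0],[0,0,-0.1,0,0,0],[0,0,-0.13,0,0,0],[0,0,-0.15,0,0,0],[0,0,-0.16,0,0,0]]'
python3 -m pendant '[[0,0.02,0,0,0,0],[0,0.05,0,0,0,0],[0.002,0.09,0,0,0,0],[0.003,0.14,0,0,0,0],[0.005,0.19,0,0,0,0],[0.006,0.24,0,0,0,0],[0.007,0.28,0,0,0,0],[0.008,0.32,0,0,0,0]]' | grep -E "pos|open|cont"
python3 -m pendant '[[0,0.03,0,0,0,0],[0,0.07,0,0,0,0],[0.001,0.11,0,0,0,0],[0.002,0.14,0,0,0,0],[0.002,0.16,0,0,0,0],[0.002,0.172,0,0,0,0],[0.0025,0.178,0,0,0,0],[0.0025,0.180,0,0,0,0]]'
```

```text
time: 15.4
position: [0.5718, -0.3581, 0.2438]
eef_rot: [0.001, 0.066, 0.998, -0.0]
contact_force: [-0.5, -0.3, -0.7]
opening: 0.0181
grip_force: 30.0
position: [0.6039, -0.0372, 0.2397]
contact_force: [-0.1, 0.6, -1.5]
opening: 0.0178
time: 17.4
position: [0.6265, 0.1383, 0.2416]
eef_rot: [-0.0, 0.066, 0.998, -0.0]
contact_force: [-0.2, 0.1, -0.5]
opening: 0.0179
grip_force: 30.0
```

```bash
python3 -m pendant '[[0,0,0.01,0,0,0],[0,0,0.02,0,0,0],[0,0,0.025,0,0,0],[0,0,0.028,0,0,0],[0,0,0.03,0,0,0],[0,0,0.03,0,0,0],[0,0,0.03,0,0,0],[0,0,0.03,0,0,0]]' | grep pos
python3 - <<'E'
from h import *
i=bot.capture("top")[:,:,::-1];j=bot.capture("scene")[:,:,::-1]
cv2.imwrite("pics/s2.png",j);cv2.imwrite("pics/t2.png",i)
cv2.imwrite("pics/p2.png",cv2.resize(j[165:215,330:395],(780,600),interpolation=3))
s=bot.state();p=s["position"];print(p,s["contact_force"])
for z in(0,-.019-.0,.010,.010-.0,):pass
for nm,dz in(("collar",-.010),("tip",-.076)):print(nm,proj("scene",p+[0,0,dz]).round(1),proj("top",p+[0,0,dz]).round(1))
print("hole px",proj("scene",[.6271,.1386,.118]))
E
```

```text
position: [0.6267, 0.1387, 0.212]
[0.62665985 0.13865342 0.21193162] [ 0.15999363  0.64337389 -0.90568054]
collar [[361.4 172.4]] [[289.5 190.7]]
tip [[359.9 190.5]] [[291.1 193.5]]
hole px [[359.65926852 195.31404932]]
```

View pics/p2.png

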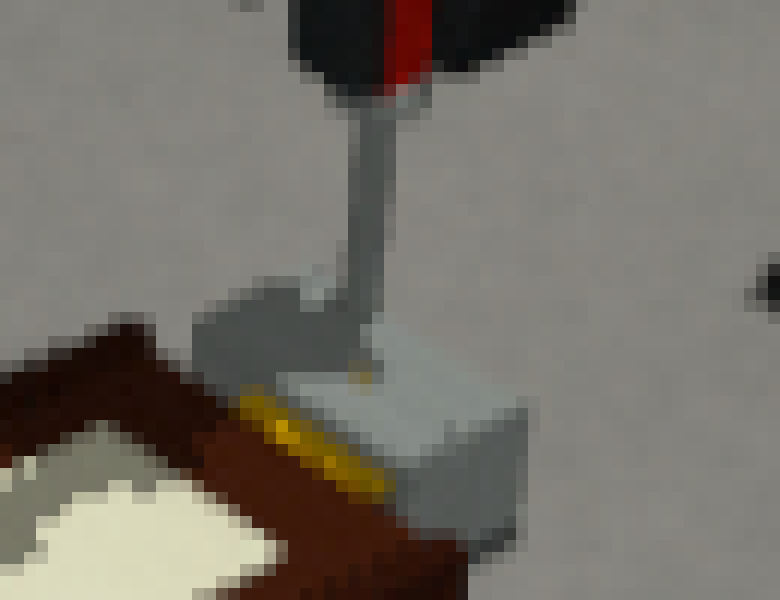

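The shaft tip is at crop (365,312), i.e. px (359.9,190.5), matching the kinematic prediction. The hole is visible at crop (363,376), i.e. (359.8,195.8), straight below it. I lower gently to feel.

```bash
python3 -m pendant '[[0,0,0.005,0,0,0],[0,0,0.010,0,0,0],[0,0,0.013,0,0,0],[0,0,0.015,0,0,0],[0,0,0.016,0,0,0],[0,0,0.017,0,0,0],[0,0,0.018,0,0,0],[0,0,0.019,0,0,0]]'
python3 -m pendant '[[0,0,0.0005,0,0,0],[0,0,0.001,0,0,0],[0,0,0.0015,0,0,0],[0,0,0.002,0,0,0],[0,0,0.002,0,0,0],[0,0,0.002,0,0,0],[0,0,0.002,0,0,0],[0,0,0.002,0,0,0]]'|grep -E "pos|cont"
```

```text
time: 19.5
position: [0.6266, 0.1386, 0.1928]
eef_rot: [0.0, 0.066, 0.998, 0.0]
contact_force: [-0.2, 0.0, -0.3]
opening: 0.0177
grip_force: 30.0
position: [0.6266, 0.1386, 0.1907]
contact_force: [0.3, 0.2, -0.7]
```

```bash
python3 -m pendant '[[0,0,0.0005,0,0,0],[0,0,0.001,0,0,0],[0,0,0.0015,0,0,0],[0,0,0.002,0,0,0],[0,0,0.0025,0,0,0],[0,0,0.003,0,0,0],[0,0,0.0035,0,0,0],[0,0,0.004,0,0,0]]'|grep -E "pos|cont"
```

```text
position: [0.6266, 0.1386, 0.1867]
contact_force: [0.3, -0.7, -0.7]
```

No vertical force 7 mm below the ear top, so the tip is in the hole. I continue carefully.

```bash
python3 -m pendant '[[0,0,0.001,0,0,0],[0,0,0.002,0,0,0],[0,0,0.003,0,0,0],[0,0,0.004,0,0,0],[0,0,0.005,0,0,0],[0,0,0.006,0,0,0],[0,0,0.007,0,0,0],[0,0,0.008,0,0,0]]'|grep -E "pos|cont"
python3 -m pendant '[[0,0,0.001,0,0,0],[0,0,0.002,0,0,0],[0,0,0.003,0,0,0],[0,0,0.004,0,0,0],[0,0,0.005,0,0,0],[0,0,0.006,0,0,0],[0,0,0.007,0,0,0],[0,0,0.008,0,0,0]]'|grep -E "pos|cont"
```

```text
position: [0.6266, 0.1386, 0.1787]
contact_force: [-0.7, -0.7, 0.0]
position: [0.6267, 0.1386, 0.1707]
contact_force: [0.7, 1.9, 0.5]
```

```bash
python3 -m pendant '[[0,0,0.002,0,0,0],[0,0,0.004,0,0,0],[0,0,0.006,0,0,0],[0,0,0.008,0,0,0],[0,0,0.009,0,0,0],[0,0,0.010,0,0,0],[0,0,0.010,0,0,0],[0,0,0.010,0,0,0]]'|grep -E "pos|cont"
python3 -m pendant '[[0,0,0.0005,0,0,0],[0,0,0.001,0,0,0],[0,0,0.0015,0,0,0],[0,0,0.002,0,0,0],[0,0,0.0025,0,0,0],[0,0,0.003,0,0,0],[0,0,0.0035,0,0,0],[0,0,0.004,0,0,0]]'|grep -E "pos|cont"
python3 -m pendant '[[0,0,0.0005,0,0,0],[0,0,0.001,0,0,0],[0,0,0.0015,0,0,0],[0,0,0.002,0,0,0],[0,0,0.0025,0,0,0],[0,0,0.003,0,0,0],[0,0,0.0035,0,0,0],[0,0,0.004,0,0,0]]'|grep -E "time|pos|cont"
```

```text
position: [0.6266, 0.1386, 0.1607]
contact_force: [0.9, 1.5, -0.7]
position: [0.6266, 0.1386, 0.1567]
contact_force: [0.4, 1.3, 1.2]
time: 26.5
position: [0.6266, 0.1386, 0.1527]
contact_force: [0.2, 2.3, 0.7]
```

```bash
for k in 1 2; do python3 -m pendant '[[0,0.0002,0.001,0,0,0],[0,0.0003,0.002,0,0,0],[0,0.0003,0.003,0,0,0],[0,0.0003,0.004,0,0,0],[0,0.0003,0.005,0,0,0],[0,0.0003,0.006,0,0,0],[0,0.0003,0.007,0,0,0],[0,0.0003,0.008,0,0,0]]'|grep -E "time|pos|cont"; done
```

```text
time: 27.5
position: [0.6268, 0.1388, 0.1456]
contact_force: [-0.2, -0.6, 4.9]
time: 28.5
position: [0.6268, 0.1389, 0.1376]
contact_force: [-1.4, -0.3, 5.7]
```

```bash
python3 -m pendant '[[0,0,0.001,0,0,0],[0,0,0.002,0,0,0],[0,0,0.003,0,0,0],[0,0,0.004,0,0,0],[0,0,0.005,0,0,0],[0,0,0.006,0,0,0],[0,0,0.007,0,0,0],[0,0,0.007,0,0,0]]'|grep -E "time|pos|cont"
python3 -m pendant '[[0,0,0.0005,0,0,0],[0,0,0.001,0,0,0],[0,0,0.0015,0,0,0],[0,0,0.002,0,0,0],[0,0,0.0025,0,0,0],[0,0,0.003,0,0,0],[0,0,0.003,0,0,0],[0,0,0.003,0,0,0]]'|grep -E "time|pos|cont"
```

```text
time: 29.5
position: [0.6268, 0.1389, 0.1305]
contact_force: [-0.7, -0.5, 4.3]
time: 30.5
position: [0.6268, 0.1389, 0.1275]
contact_force: [-0.4, 0.4, 4.4]
```

```bash
python3 -m pendant '[[0,0,0.0003,0,0,0],[0,0,0.0006,0,0,0],[0,0,0.0009,0,0,0],[0,0,0.0012,0,0,0],[0,0,0.0015,0,0,0],[0,0,0.0015,0,0,0],[0,0,0.0015,0,0,0],[0,0,0.0015,0,0,0]]'|grep -E "time|pos|cont|open"
```

```text
time: 31.5
position: [0.6268, 0.1389, 0.1266]
contact_force: [-0.9, -0.2, 8.0]
opening: 0.0174
```

```bash
python3 -m pendant '[[0,0,0.0003,0,0,0],[0,0,0.0006,0,0,0],[0,0,0.0009,0,0,0],[0,0,0.0012,0,0,0],[0,0,0.0015,0,0,0],[0,0,0.0015,0,0,0],[0,0,0.0015,0,0,0],[0,0,0.0015,0,0,0]]'|grep -E "time|pos|cont|open"
python3 - <<'E'
from h import *
j=bot.capture("scene")[:,:,::-1]
cv2.imwrite("pics/p3.png",cv2.resize(j[165:215,330:395],(780,600),interpolation=3))
E
```

```text
time: 32.5
position: [0.6269, 0.1389, 0.126]
contact_force: [-3.1, -0.6, 10.7]
opening: 0.0181
```

View pics/p3.png

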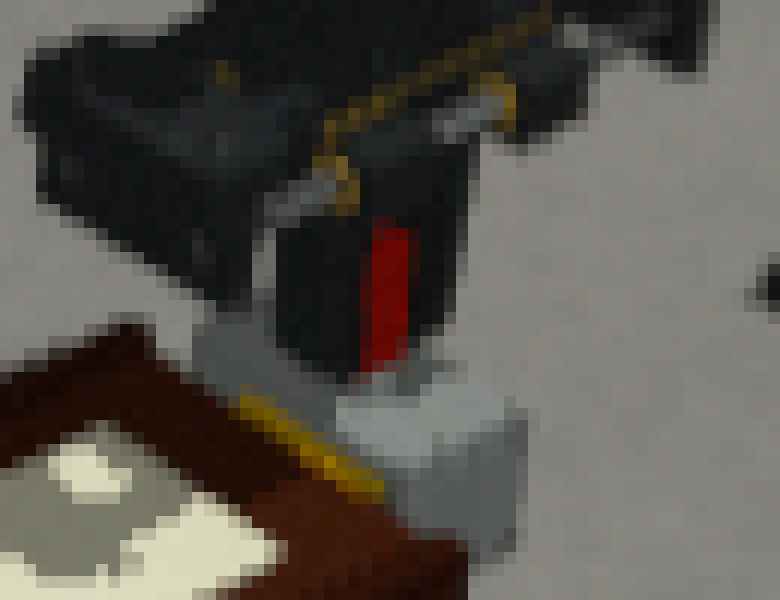

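The collar sits on the ear: in the crop it rests on the upper plate at about (420,380), and the force rose stiffly to 11 N. I unload a little and release.

```bash
python3 -m pendant '[[0,0,-0.0005,0,0,0],[0,0,-0.001,0,0,0],[0,0,-0.001,0,0,0],[0,0,-0.001,0,0,0],[0,0,-0.001,0,0,0],[0,0,-0.001,0,0,0],[0,0,-0.001,0,0,0],[0,0,-0.001,0,0,0]]'|grep -E "pos|cont|open"
python3 -m pendant '[[0,0,0,0,0,0],[0,0,-0.0005,0,0,0],[0,0,-0.001,0,0,0],[0,0,-0.0015,0,0,0],[0,0,-0.002,0,0,0],[0,0,-0.002,0,0,0],[0,0,-0.002,0,0,0],[0,0,-0.002,0,0,0]]' 0.5 30|grep -E "pos|cont|open"
python3 -m pendant '[[0,0,-0.005,0,0,0],[0,0,-0.015,0,0,0],[0,0,-0.03,0,0,0],[0,0,-0.05,0,0,0],[0,0,-0.08,0,0,0],[0,0,-0.11,0,0,0],[0,0,-0.13,0,0,0],[0,0,-0.13,0,0,0]]'|grep -E "time|pos|cont|open"
python3 - <<'E'
from h import *
j=bot.capture("scene")[:,:,::-1];cv2.imwrite("pics/s4.png",j)
cv2.imwrite("pics/p4.png",cv2.resize(j[165:215,330:395],(780,600),interpolation=3))
w=cmask(j[:,:,::-1],"red");a,n=cen(w,340,150,390,205)
c=[.6268,.1389]
ys=np.nonzero((w[150:205,340:390]>.3).any(1))[0]+150;print(a,n,ys.min(),ys.max())
for d in(0,.003,.010,.015):print(d,"head bottom/top px",proj("scene",[*c,.118+.005+d]).round(1),proj("scene",[*c,.118+.043+d]).round(1),sil("scene",box(c,1.4,.018,.018,.123+d,.161+d)))
E
```

```text
position: [0.6268, 0.1389, 0.1264]
contact_force: [-2.5, -0.7, 9.1]
opening: 0.0178
position: [0.6266, 0.1392, 0.1267]
contact_force: [-0.2, 0.2, 0.4]
opening: 0.044
time: 35.55
position: [0.628, 0.1395, 0.2598]
contact_force: [0.2, -0.5, 0.1]
opening: 0.0437
[360.243196 187.721598] 40.05 183 194
0 head bottom/top px [[359.7 193.9]] [[360.6 183.8]] [360.15979465 188.84230088]
0.003 head bottom/top px [[359.8 193.1]] [[360.6 182.9]] [360.22478967 188.03857903]
0.01 head bottom/top px [[360.  191.3]] [[360.8 181. ]] [360.37710598 186.15393042]
0.015 head bottom/top px [[360.1 190. ]] [[360.9 179.6]] [360.48645544 184.79973931]
```

View pics/p4.png

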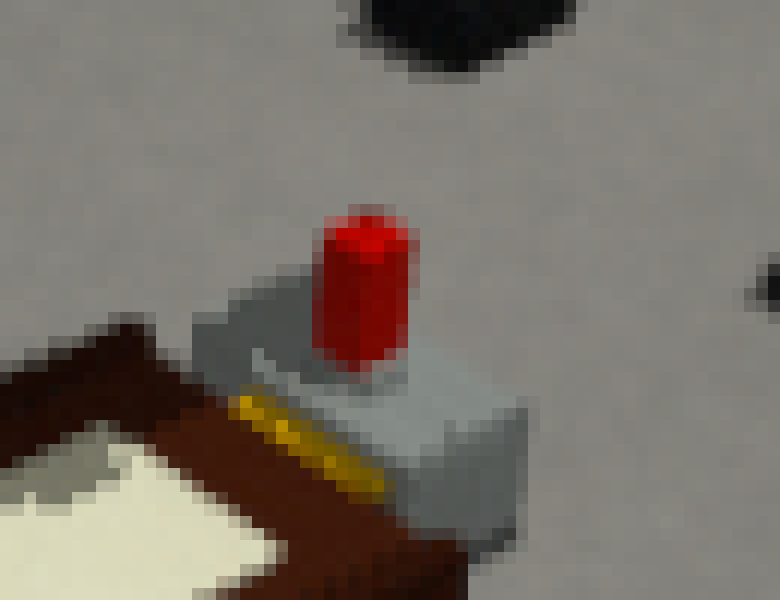

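The pin stands released, with its head at crop (362,290) and its collar on the plate at about (360,380). I check the seating against the same measurement from when it rested in the stand.

```bash
python3 - <<'E'
from h import *
w0=cmask(cv2.imread("pics/scene0.png")[:,:,::-1],"red");w1=cmask(cv2.imread("pics/s4.png")[:,:,::-1],"red")
a,_=cen(w0,205,262,235,302);b,_=cen(w1,340,150,390,205)
# vertical bias in the stand, for several xy guesses
for c in([.570,-.3625],[.5715,-.359],[.571,-.3625]):print("stand meas-pred",a-sil("scene",box(c,1.4,.018,.018,.077,.115)))
print("hasp meas-pred",b-sil("scene",box([.6268,.1391],1.4,.018,.018,.123,.161)),"px/mm",.27)
s=bot.state();print(s["time"],s["contact_force"])
E
```

```text
stand meas-pred [ 0.24931178 -1.58662433]
stand meas-pred [-1.25261902 -1.10863512]
stand meas-pred [ 0.00234716 -1.79040772]
hasp meas-pred [ 0.04468993 -1.09334624] px/mm 0.27
35.6 [ 0.65951645 -0.68289422 -1.03697678]
```

Bias-corrected, the pin is seated to within about 1–2 mm. To settle it I touch the head's top lightly with the shut fingers (expected at z = 0.161).

```bash
python3 -m pendant '[[0,0,0,0,0,0],[0,0,0,0,0,0],[0,0,0.02,0,0,0],[0,0,0.045,0,0,0],[0,0,0.07,0,0,0],[0,0,0.085,0,0,0],[0,0,0.089,0,0,0],[0,0,0.090,0,0,0]]' 1 10|grep -E "pos|cont|open"
python3 -m pendant '[[0,0,0.001,0,0,0],[0,0,0.002,0,0,0],[0,0,0.003,0,0,0],[0,0,0.004,0,0,0],[0,0,0.0045,0,0,0],[0,0,0.005,0,0,0],[0,0,0.005,0,0,0],[0,0,0.005,0,0,0]]'|grep -E "pos|cont|open"
```

```text
position: [0.6268, 0.1392, 0.1667]
contact_force: [-0.0, -0.1, 0.6]
opening: 0.0001
position: [0.6266, 0.1392, 0.1617]
contact_force: [-0.3, 0.9, -0.0]
opening: 0.0006
```

No contact down to z = 0.1617, so the collar is at most about 0.7 mm above the ear. I retreat and hand in.

```bash
python3 -m pendant '[[0,0,-0.01,0,0,0],[0,0,-0.03,0,0,0],[0,0,-0.05,0,0,0],[0,0,-0.07,0,0,0],[0,0,-0.08,0,0,0],[0,0,-0.08,0,0,0],[0,0,-0.08,0,0,0],[0,0,-0.08,0,0,0]]'|grep -E "time|cont"
python3 -c "
from bench import bot
print(bot.finish_job())"
```

```text
time: 38.6
contact_force: [-0.7, 0.8, 0.3]
the job is handed in; nothing more can be done
None
```

I slid the lid fully shut against its stop, threaded the red pin through all three hasp holes, pressed it home (about 11 N at most), released it and handed the job in at about 38.6 s; the judge's verdict was not shown.

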